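# Hold an angle bracket seated in the corner fixture

## Robot

A 6-joint arm with a two-finger parallel gripper is mounted at the origin on the work surface. World frame = base frame: x ahead of the robot, y to its left, z up, the work surface at z = 0. Lengths are in m, angles in rad, forces in N, time in s.
With the tool pointing down it reaches from about 0.3 to 0.95 m from the base axis. Payload 3.1 kg.
Tool frame: the origin (TCP) lies between the finger pads; the fingertips stand 22 mm ahead of it and the grasp point (between the pads) lies 3 mm ahead of it; z points along the fingers, y is the line along which they close (so a half turn about z gives the same grasp; the last joint's range is limited). The gripper opens to 85 mm and grips with 20 to 120 N. Pads are 22 mm wide; open, the fingers measure 114 mm over their backs; the gripper's body (76 mm by 85 mm) begins 54 mm behind the grasp point. The pads swing forward as they close: fully open they stand 13 mm farther back than shut.
Start: joints at [1.197, 0.308, 1.634, -0, 1.2, -0.07], TCP at [0.187, 0.596, 0.253] pointing down, gripper open.
Joint ranges: [-3.06, 3.06], [-0.79, 1.96], [0.05, 2.63], [-1.19, 4.34], [0.05, 2.64], [-2.94, 2.94]. Speed limits (rad/s): [2.79, 2.79, 3.14, 3.14, 3.14, 3.14].

## Interface

Orientations are given as [roll, pitch, yaw] about the fixed x, y, z axes, in that order (R = Rz(yaw) Ry(pitch) Rx(roll)).
In Python, from rig import * gives the robot as it stands.
- The arm moves only by the shell command python3 -m creep 'ROWS' [FORCE]. ROWS is a JSON object of lists of equal length, an entry for each row: "hand": the opening, from 0 (shut) to 1 (fully open); "xyz": the shift along the world's x, y, z normalised to -1 to 1, where 1 is 150 mm, a list of three; "turn": the turn, a rotation vector about the world's x, y, z normalised to -1 to 1, where 1 is 90 degrees, a list of three. A call has 1 to 10 rows; each row is the pose to reach, as a shift and turn from the pose commanded when the call began; what a row does not reach only later rows make up. A row lasts 1/12 s, in which the tool goes at most 41.7 mm and 7.16 degrees, less where a joint would pass 70% of its speed; a pose out of reach is approached as far as the arm can. A call with a number of a shift or a turn outside -1 to 1 is refused whole. A call with a gripper value outside its range is refused whole. The fingers move at their own pace and stop on an object; FORCE is the grip in N (left out, the last holds). Time passes only in rows, so rows that repeat a pose let the fingers close. It gives the time, the measured TCP pose, the force, the opening and the grip force at its end, in the units of the state.
- observe(): the state, without advancing time (a new reading comes with each control period).
- get_image(name): name is "side" or "top" or "wrist"; returns a dict with "color" (420x560x3 uint8, red, green, blue), "K" (3x3 intrinsics, pixels), "k1" (the pictures are not rectified: a ray, as slopes to the right and down, at radius r is drawn at 1 + k1 r^2 times it, then the intrinsics apply), "R" (3x3) and "t" (3): a world point X has camera coordinates R X + t; the wrist camera has in their place "T_tool_cam" (4x4, takes a point from camera to tool coordinates, whose origin is the TCP and whose axes are the flange's). Camera axes: x right, y down, z forward; pixel columns grow to the right and rows downward; lengths in m; the calibration is good to about 2 mm. A picture is of the moment at which its call begins: read the wrist's pose just before it. There is no depth.
- close_job(): hands the job in; it is judged then, once.
Trained networks look in a picture, given as the dict that the camera call returned (one of the last four; its "shot" number tells which), for a name from the list of things; names that differ only in an ending like _2 or _b are one class to them, and where a whole thing is asked for, a point or a joint stands for the part that bears it (a point fixed in the world has none). Each returns a list of dicts, best first, with "p" (0 to 1); they miss things now and then, are a little off and sometimes report something else, mostly with a low value. They report only what shows in the picture. A call takes as long as a camera call. They do not tell look-alikes from the thing itself.
- spot_in(thing, picture): "location" ([column, row] in pixels, amid what is visible of it).
- regions_of(thing, picture): "region" (420x560 bool, what is visible of it) and "location" ([column, row] in pixels, amid what is visible of it).
- spot_point(thing, picture): "location" ([column, row] in pixels: a listed point, or the origin of a listed thing).
The state is a dict: "t": time; "qpos": joint angles; "joint_velocities": joint speeds; "tau": joint torques, N m; "tcp_pos": TCP position; "tool_rot": TCP orientation; "wrist_force": force on the tool from outside, world axes, zero at the start; "torque": the same for the moment, N m; "gripper_width": finger opening in m; "finger_force": force on a finger pad.
Only numpy, scipy, OpenCV 4.12 (cv2) and the standard library are available. Lean on these libraries where they do the work, as an engineer would, in place of code of your own. Each camera call takes 0.05 s, during which the arm holds its last target. There are 200 camera calls.

## Task

Stand the aluminium angle bracket, foot down, on the bed of the steel corner fixture with its foot away from the fence and the flat back of its upright facing the fence, and let it go. Then with the fingertips in its inside corner give it one diagonal push, so that its foot is pressed firmly down on the bed and its back firmly and squarely against the fence, its end up against the stop block; leave everything else on the bench where it is. The program finishes while still holding this push: do not let up and do not back away.

Things in the scene. Friction and masses are not known exactly. Their poses are not given: they have to be found in the camera images.
- angle: L-shaped bracket of plain aluminium, about 200 g, 70 mm long in its x. Origin: centre of the foot's underside; +y towards the upright, z up. Foot 70 x 55 x 10 mm (y -27.5 to 27.5). Upright 10 mm thick (y 17.5 to 27.5), top 44 mm above the underside; flat back at y 27.5, inside corner at y 17.5, z 10 mm. Starts standing on its foot on the bench, right of the fixture
- angle_mid (a point): centre of the angle bracket's 70 x 55 x 44 mm envelope: 22 mm above its underside, 22.5 mm towards the foot side of the mid-plane of the upright. Same axes as the bracket
- angle_tip (a point): the bottom corner of the bracket at its +x end and its back (bracket frame 35, 27.5, 0 mm): when seated it coincides with the corner of the fixture. Same axes as the bracket
- fixture: fixed steel fixture (dark bed), origin at bench height under its centre. Bed 190 (x) x 180 mm (y), top 14 mm above the bench. Fence: bar along the whole +y edge, 22 mm thick, 32 mm above the bed, inner face at y +60 mm. Stop block at the +x end, touching the fence: 30 (x) x 75 (y) x 25 mm above the bed, working face at x +60 mm. Rigid, smooth ground steel: the bracket slides easily on it
- corner (a point): the point where fence face, stop face and top of the bed meet (fixture frame 60, 60, 14 mm). Axes of the fixture
- bed: the fixture's bed plate alone, 190 x 180 x 10 mm; origin at the centre of its underside, 4 mm above the bench
- fence: the fixture's fence alone, 190 x 22 x 32 mm; origin at the centre of its underside, on the bed
- strap: flat aluminium strap, 100 x 30 x 8 mm, lying flat; origin at the centre of its underside. Not needed: leave it alone
- spacer: plain solid aluminium block, 40 x 30 x 25 mm; origin at the centre of its underside. Not needed: leave it alone
- washer: thick steel washer, 40 mm across, 20 mm hole, 10 mm high, lying flat; origin at the centre of its underside. Not needed: leave it alone
- wrench: flat steel open-ended wrench, 170 mm long, lying flat; origin under its middle. Not needed: leave it alone
- tape: roll of tape, 100 mm across, 25 mm high, lying flat; origin at the centre of its underside. Not needed: leave it alone
- oiler: white plastic bottle, 44 mm across, 110 mm tall, standing; origin at the centre of its underside. Not needed: leave it alone
- tray: low open blue plastic tray with one divider, 140 x 100 x 35 mm; origin at the centre of its underside. Not needed: leave it alone
Not all that is in view belongs to the job. Leave any blue or orange look-alike of the angle alone.

How it is judged:
On the way:
1. the bracket stands on its foot on the bed, let go (angle between angle_mid's own z axis and vertical below 0.06 rad and contact force between angle and bed above 0.5 N and z of angle_mid in the frame of corner between 0.018 and 0.026 m and contact force between the fingers and angle below 0.1 N and linear speed of angle below 0.02 m/s), for 0.2 s.
At the end, for the whole second after the job is handed in: Still pushing from the foot side of the upright, fingers on the bracket over 5 N: bed loaded over 6 N and fence over 4 N by the bracket; back within 3 mm of fence, foot within 3 mm of bed, end within 4 mm of stop, square and upright within 0.05 rad, at rest (contact force between angle and bed above 6 N and contact force between angle and fence above 4 N and contact force between the fingers and angle above 5 N and angle between the y axis of angle_mid and the y axis of corner, either way round below 0.05 rad and angle between angle_mid's own z axis and vertical below 0.05 rad and x of angle_tip in the frame of corner between -0.004 and 0.003 m and y of angle_tip in the frame of corner between -0.003 and 0.003 m and z of angle_tip in the frame of corner between -0.003 and 0.003 m and y of the grasp point in the frame of angle_mid below 0.0155 m and linear speed of angle below 0.01 m/s); the arm keeps its last pose, push and grip.
It fails at once if another thing on the bench was moved more than 30 mm (distance of any of strap, spacer, washer, wrench, tape, oiler, tray from where it was at the start of the episode above 0.03 m).
It also fails if it takes over 54 s, if anything falls off the work surface, if the arm or the gripper's body presses on something with over 40 N, if the wrist force passes 120 N, or if a joint passes its speed limit or range.

## Working session

There is one attempt and no reset: what is moved stays moved. The work goes in short steps, Python scripts to look and compute and a shell command to move; the robot and the scene stay as the last step left them, time stands still between calls to the robot, and variables do not carry over. Pictures are saved under pics/ and viewed, at most 10 in all, crops included, and the job is handed in when it is done.

```bash
ls; mkdir -p pics
cat > h.py <<'E'
import numpy as np, cv2
from rig import *
from scipy.spatial.transform import Rotation as Rn
def cam(im, st=None):
    """returns R,t world->cam"""
    if "R" in im: return np.array(im["R"]),np.array(im["t"])
    T=np.array(im["T_tool_cam"]); W=np.eye(4)
    W[:3,:3]=Rn.from_euler('xyz',st["tool_rot"]).as_matrix(); W[:3,3]=st["tcp_pos"]
    M=np.linalg.inv(W@T); return M[:3,:3],M[:3,3]
def proj(im,X,st=None):
    R,t=cam(im,st); c=np.atleast_2d(X)@R.T+t; s=c[:,:2]/c[:,2:]
    s=s*(1+im["k1"]*(s**2).sum(1,keepdims=True)); K=np.array(im["K"])
    return s@K[:2,:2].T+K[:2,2]
def ray(im,px,st=None):
    K=np.array(im["K"]); d=np.linalg.solve(K,np.array([px[0],px[1],1.]))[:2]; s=d.copy()
    for _ in range(20): s=d/(1+im["k1"]*(s@s))
    R,t=cam(im,st); return -R.T@t, R.T@np.array([s[0],s[1],1.])
def at_z(im,px,z,st=None):
    o,d=ray(im,px,st); return o+d*(z-o[2])/d[2]
def save(name,im): cv2.imwrite("pics/"+name,im["color"][:,:,::-1])
E
python3 - <<'E'
from h import *
st=observe(); print(st["tcp_pos"],st["tool_rot"],st["gripper_width"])
for n in("top","side"):
    im=get_image(n); save(n+".png",im)
    for th in("angle","fixture","strap","oiler","spacer"):
        print(n,th,[(np.round(d["location"]),round(d["p"],2),np.round(at_z(im,d["location"],0.02),3)) for d in spot_in(th,im)])
    for th in("corner","angle_tip"):
        print(n,th,[(np.round(d["location"],1),round(d["p"],2),np.round(at_z(im,d["location"],.014 if th=="corner" else 0),3)) for d in spot_point(th,im)])
a=cv2.imread("pics/top.png");b=cv2.imread("pics/side.png")
E
```

```text
pics
[0.18671019 0.59563786 0.25202631] [-3.13927211e+00 -1.85043004e-04  2.83774435e+00] 0.0853186935165019
top angle [(array([353., 274.]), 0.95, array([ 0.374, -0.209,  0.02 ])), (array([407., 177.]), 0.86, array([ 0.609, -0.343,  0.02 ])), (array([358., 223.]), 0.79, array([ 0.497, -0.221,  0.02 ]))]
top fixture [(array([219., 193.]), 0.85, array([0.567, 0.118, 0.02 ]))]
top strap [(array([307., 150.]), 0.93, array([ 0.674, -0.098,  0.02 ])), (array([357., 224.]), 0.34, array([ 0.493, -0.219,  0.02 ]))]
top oiler [(array([435., 221.]), 0.8, array([ 0.502, -0.412,  0.02 ]))]
top spacer [(array([288., 246.]), 0.49, array([ 0.438, -0.052,  0.02 ])), (array([230., 198.]), 0.39, array([0.556, 0.089, 0.02 ])), (array([368., 159.]), 0.38, array([ 0.653, -0.247,  0.02 ]))]
top corner [(array([196.5, 172.2]), 0.72, array([0.62 , 0.175, 0.014])), (array([112.7, 239.4]), 0.34, array([0.451, 0.383, 0.014]))]
top angle_tip [(array([391.9, 171.7]), 0.96, array([ 0.626, -0.312,  0.   ])), (array([342.9, 217.3]), 0.92, array([ 0.511, -0.187,  0.   ])), (array([350.1, 292.3]), 0.69, array([ 0.327
[... 343 characters left out ...]
 0.02 ])), (array([380., 256.]), 0.48, array([ 0.635, -0.265,  0.02 ])), (array([376., 328.]), 0.44, array([ 0.516, -0.405,  0.02 ]))]
side strap [(array([343., 213.]), 0.59, array([ 0.651, -0.109,  0.02 ]))]
side oiler [(array([378., 327.]), 0.58, array([ 0.52 , -0.404,  0.02 ])), (array([310., 268.]), 0.36, array([ 0.49 , -0.228,  0.02 ]))]
side spacer [(array([251., 230.]), 0.5, array([ 0.438, -0.065,  0.02 ]))]
side corner [(array([276.9, 165.1]), 0.66, array([0.622, 0.169, 0.014]))]
side angle_tip [(array([224.7, 296.3]), 0.89, array([ 0.321, -0.199,  0.   ])), (array([387.8, 280.9]), 0.67, array([ 0.618, -0.314,  0.   ])), (array([307.2, 261.6]), 0.66, array([ 0.507, -0.192,  0.   ]))]
```

View pics/top.png

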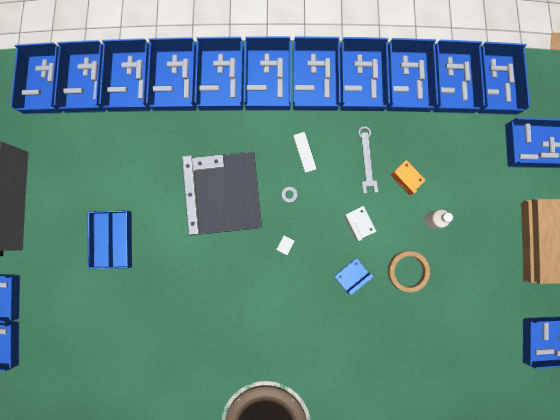

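View pics/side.png

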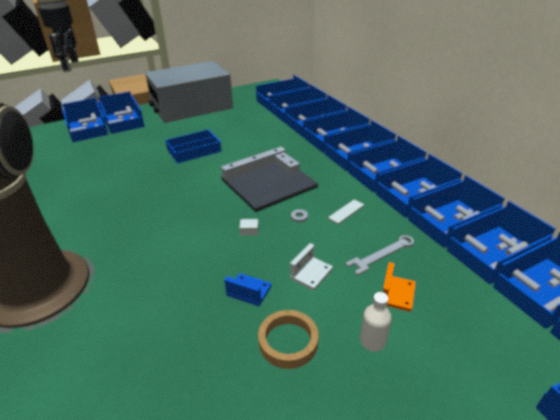

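The three candidates in the top view are blue at (353,274), orange at (409,177) and plain light metal at (360,223). Only the metal one fits "plain aluminium", and it is right of the fixture, so that is the bracket. Its upright is on the left (+y) side, with yaw about 0.48. The fixture's fence is the light bar on its left, and the stop is at its top, near (208,162). I'll go above the bracket and confirm from close by.

```bash
python3 -m creep '{"hand":[0.6,0.6,0.6,0.6],"xyz":[[0.33,-0.9,0],[0.33,-0.9,0],[0.33,-0.9,0],[0.33,-0.9,0]],"turn":[[0,0,0.083],[0,0,0.083],[0,0,0.083],[0,0,0.083]]}' 30
python3 -m creep '{"hand":[0.6,0.6,0.6,0.6],"xyz":[[0.33,-0.9,0],[0.33,-0.9,0],[0.33,-0.9,0],[0.33,-0.9,0]],"turn":[[0,0,0.083],[0,0,0.083],[0,0,0.083],[0,0,0.083]]}'
python3 -m creep '{"hand":[0.6,0.6,0.6,0.6],"xyz":[[0.33,-0.9,0],[0.33,-0.9,0],[0.33,-0.9,0],[0.33,-0.9,0]],"turn":[[0,0,0.083],[0,0,0.083],[0,0,0.083],[0,0,0.083]]}'
python3 -m creep '{"hand":[0.6,0.6,0.6,0.6],"xyz":[[0.33,-0.9,0],[0.33,-0.9,0],[0.33,-0.9,0],[0.33,-0.9,0]],"turn":[[0,0,0.083],[0,0,0.083],[0,0,0.083],[0,0,0.083]]}'
python3 -m creep '{"hand":[0.6,0.6,0.6,0.6],"xyz":[[0.33,-0.9,0],[0.33,-0.9,0],[0.33,-0.9,0],[0.33,-0.9,0]],"turn":[[0,0,0.083],[0,0,0.083],[0,0,0.083],[0,0,0.083]]}'
python3 -m creep '{"hand":[0.6,0.6,0.6,0.6,0.6,0.6],"xyz":[[0.33,-0.9,0],[0.33,-0.9,0],[0.33,-0.9,0],[0.33,-0.9,0],[0.33,-0.9,0],[0.33,-0.9,0]],"turn":[[0,0,0.083],[0,0,0.083],[0,0,0.083],[0,0,0.083],[0,0,0.083],[0,0,0.083]]}'
python3 - <<'E'
from h import *
st=observe(); im=get_image("wrist"); save("w1.png",im)
print(st["t"],st["tcp_pos"],st["tool_rot"],st["qpos"],st["gripper_width"]); print(np.round(im["T_tool_cam"],3))
for th in("angle_tip","angle","angle_mid"):
    print(th,[(np.round(d["location"],1),round(d["p"],2),np.round(at_z(im,d["location"],{"angle_mid":.022}.get(th,0),st),4)) for d in spot_point(th,im)])
E
```

```text
t: 1.13
tcp_pos: [0.2369, 0.4573, 0.2526]
tool_rot: [-3.138, 0.0, 2.967]
wrist_force: [-0.6, 0.2, -0.2]
gripper_width: 0.0516
finger_force: 0.0
t: 1.47
tcp_pos: [0.2863, 0.3228, 0.2531]
tool_rot: [-3.139, 0.0, 3.097]
wrist_force: [-0.1, -0.1, -0.7]
gripper_width: 0.0512
finger_force: 0.0
t: 1.8
tcp_pos: [0.336, 0.1886, 0.2535]
tool_rot: [-3.14, 0.001, -3.055]
wrist_force: [0.9, 0.1, -0.8]
gripper_width: 0.0513
finger_force: 0.0
t: 2.13
tcp_pos: [0.3859, 0.0536, 0.2539]
tool_rot: [-3.14, 0.002, -2.925]
wrist_force: [-0.1, 0.0, 0.3]
gripper_width: 0.0518
finger_force: 0.0
t: 2.47
tcp_pos: [0.4357, -0.0821, 0.254]
tool_rot: [-3.139, 0.002, -2.795]
wrist_force: [1.2, 0.9, -0.8]
gripper_width: 0.0513
finger_force: 0.0
t: 2.97
tcp_pos: [0.484, -0.2147, 0.2531]
tool_rot: [3.141, -0.0, -2.666]
wrist_force: [-0.6, 1.1, -0.1]
gripper_width: 0.0516
finger_force: 0.0
2.9667 [ 0.4840172  -0.21470431  0.25309607] [ 3.14091071e+00 -1.22048109e-04 -2.66555925e+00] [-4.99911983e-01  1.24837645e-01  1.85749718e+00  3.06588525e-04
  1.15989105e+00 -2.54686422e+00] 0.05164093249371756
[[ 0.    -0.949 -0.315  0.082]
 [ 1.    -0.     0.    -0.   ]
 [-0.    -0.315  0.949 -0.121]
 [ 0.     0.     0.     1.   ]]
angle_tip [(array([282. , 204.7]), 0.92, array([ 0.5161, -0.1907,  0.    ])), (array([161.3, 233.3]), 0.81, array([ 0.6188, -0.3078,  0.    ])), (array([357.8,  42.4]), 0.62, array([ 0.3212, -0.2029,  0.    ]))]
angle [(array([260.5, 175.9]), 0.97, array([ 0.4961, -0.2298,  0.    ])), (array([128.9, 214. ]), 0.66, array([ 0.6131, -0.3526,  0.    ])), (array([330.3,  81.6]), 0.62, array([ 0.3681, -0.2091,  0.    ]))]
angle_mid [(array([259.6, 184.4]), 0.8, array([ 0.5003, -0.2277,  0.022 ])), (array([330.1,  80.4]), 0.68, array([ 0.3697, -0.2124,  0.022 ])), (array([118.4, 216.4]), 0.59, array([ 0.6097, -0.3567,  0.022 ]))]
```

```bash
cat >> h.py <<'E'
from scipy.optimize import minimize
def box(x0,x1,y0,y1,z0,z1): return np.array([[x,y,z] for x in(x0,x1) for y in(y0,y1) for z in(z0,z1)])
ANG=[box(-.035,.035,-.0275,.0275,0,.010),box(-.035,.035,.0175,.0275,0,.044)]
FIX=[box(-.095,.095,-.09,.09,.004,.014),box(-.095,.095,.06,.082,.014,.046),box(.06,.09,-.015,.06,.014,.039)]
def place(B,p,z=0):
    c,s=np.cos(p[2]),np.sin(p[2]); return B@np.array([[c,s,0],[-s,c,0],[0,0,1]])+[p[0],p[1],z]
def mask(im,boxes,p,z,st):
    m=np.zeros((840,1120),np.uint8)
    for B in boxes:
        q=proj(im,place(B,p,z),st)*2
        cv2.fillConvexPoly(m,cv2.convexHull(np.round(q*16).astype(np.int32)),1,shift=4)
    return m>0
def fit(views,boxes,p0,z=0):
    """views: (im, region, st)"""
    rs=[cv2.resize(r.astype(np.uint8),(1120,840),interpolation=cv2.INTER_NEAREST)>0 for _,r,_ in views]
    def cost(p):
        return -sum((a:=mask(im,boxes,p,z,st),(a&r).sum()/(a|r).sum())[1] for (im,_,st),r in zip(views,rs))/len(rs)
    S=np.vstack([p0,np.array(p0)+np.diag([.01,.01,.1])])
    o=minimize(cost,p0,method="Nelder-Mead",options=dict(initial_simplex=S,xatol=1e-4,fatol=1e-4)); return o.x,-o.fun
def draw(im,boxes,p,z,st,name,c,h,s):
    a=cv2.resize(im["color"][:,:,::-1],None,fx=s,fy=s,interpolation=cv2.INTER_CUBIC)
    for B in boxes:
        q=(proj(im,place(B,p,z),st)+.5)*s
        for i in range(8):
            for k in(1,2,4):
                if not i&k: cv2.line(a,tuple(int(v) for v in q[i]),tuple(int(v) for v in q[i|k]),(0,0,255),1)
    x0,y0=max(int((c[0]-h)*s),0),max(int((c[1]-h)*s),0); cv2.imwrite("pics/"+name,a[y0:y0+int(2*h*s),x0:x0+int(2*h*s)])
E
python3 - <<'E'
from h import *
st=observe(); im=get_image("wrist"); tp=get_image("top")
def near(im,st,th,X):
    c=proj(im,X,st)[0]; return min(regions_of(th,im),key=lambda d:np.hypot(*(np.array(d["location"])-c)))["region"]
w=(im,near(im,st,"angle",[.497,-.222,.02]),st); t=(tp,near(tp,None,"angle",[.497,-.222,.02]),None)
for v in([w],[t],[w,t]): print(fit(v,ANG,[.498,-.228,.48]))
p,_=fit([w],ANG,[.498,-.228,.48]); draw(im,ANG,p,0,st,"w1c.png",proj(im,[[*p[:2],.02]],st)[0],80,3.7)
f=(tp,regions_of("fixture",tp)[0]["region"],None); print(fit([f],FIX,[.56,.11,.06]))
E
```

```text
(array([ 0.49618574, -0.22804701,  0.44768781]), np.float64(0.9705835712020298))
(array([ 0.49993585, -0.22490295,  0.53398263]), np.float64(0.4579370885149963))
(array([ 0.49618506, -0.22793114,  0.46559236]), np.float64(0.7109704780972896))
(array([0.56840874, 0.11317204, 0.11033296]), np.float64(0.9818994704401424))
```

View pics/w1c.png

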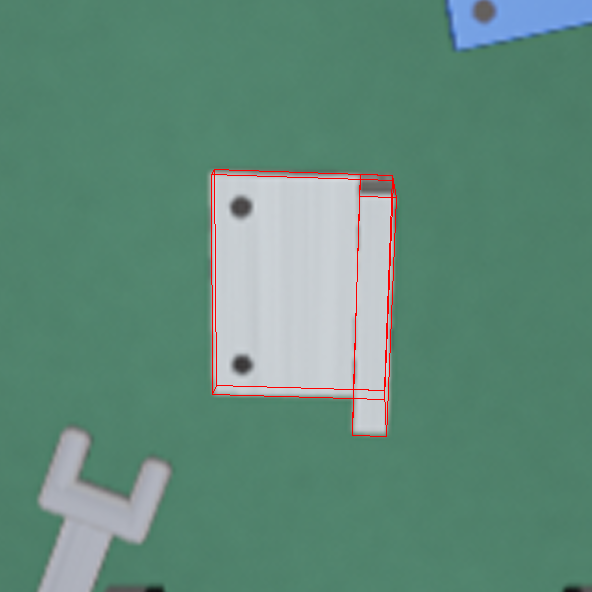

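The crop shows a plain grey bracket in the wrist picture, with the wrench end at lower left and the blue look-alike at upper right. The model outline overlays it within about 1 mm, with the upright on its right edge. The pose is (0.496, -0.228), yaw 0.448, so I'm going down on the upright.

```bash
python3 -m creep '{"hand":[0.6,0.6,0.6,0.6],"xyz":[[0.017,0.047,-0.25],[0.017,0.047,-0.5],[0.017,0.047,-0.75],[0.017,0.047,-0.95]],"turn":[[0,0,-0.018],[0,0,-0.018],[0,0,-0.018],[0,0,-0.018]]}'
python3 -m creep '{"hand":[0.6,0.6,0.6,0.6,0.6,0.6],"xyz":[[0,0,-0.2],[0,0,-0.35],[0,0,-0.42],[0,0,-0.483],[0,0,-0.483],[0,0,-0.483]],"turn":[[0,0,0],[0,0,0],[0,0,0],[0,0,0],[0,0,0],[0,0,0]]}'
python3 -m creep '{"hand":[0,0,0,0,0,0,0,0],"xyz":[[0,0,0],[0,0,0],[0,0,0],[0,0,0],[0,0,0],[0,0,0],[0,0,0],[0,0,0]],"turn":[[0,0,0],[0,0,0],[0,0,0],[0,0,0],[0,0,0],[0,0,0],[0,0,0],[0,0,0]]}' 50
```

```text
t: 3.75
tcp_pos: [0.4857, -0.2056, 0.1087]
tool_rot: [3.141, -0.001, -2.691]
wrist_force: [-0.4, -0.3, 0.9]
gripper_width: 0.051
finger_force: 0.0
t: 4.25
tcp_pos: [0.4873, -0.2068, 0.039]
tool_rot: [-3.141, 0.001, -2.691]
wrist_force: [-0.4, -0.2, 0.7]
gripper_width: 0.0513
finger_force: 0.0
t: 4.92
tcp_pos: [0.4876, -0.2071, 0.0397]
tool_rot: [-3.14, 0.001, -2.691]
wrist_force: [-0.5, 0.1, 5.9]
gripper_width: 0.0092
finger_force: 49.8
```

```bash
python3 -m creep '{"hand":[0,0,0,0,0,0],"xyz":[[0,0,0.05],[0,0,0.2],[0,0,0.45],[0,0,0.72],[0,0,1],[0,0,1]],"turn":[[0,0,0],[0,0,0],[0,0,0],[0,0,0],[0,0,0],[0,0,0]]}'
python3 -m creep '{"hand":[0,0,0,0],"xyz":[[0.06,0.2,0],[0.12,0.4,0.1],[0.18,0.6,0.2],[0.22,0.75,0.2]],"turn":[[0,0,-0.02],[0,0,-0.04],[0,0,-0.06],[0,0,-0.072]]}'
python3 -m creep '{"hand":[0,0,0,0],"xyz":[[0.06,0.2,0],[0.12,0.4,0],[0.18,0.6,0],[0.22,0.75,0]],"turn":[[0,0,-0.02],[0,0,-0.04],[0,0,-0.06],[0,0,-0.072]]}'
python3 -m creep '{"hand":[0,0,0,0,0,0,0],"xyz":[[0.06,0.2,0],[0.12,0.4,0],[0.18,0.6,0],[0.22,0.75,0],[0.22,0.75,0],[0.22,0.75,0],[0.22,0.75,0]],"turn":[[0,0,-0.02],[0,0,-0.04],[0,0,-0.06],[0,0,-0.072],[0,0,-0.072],[0,0,-0.072],[0,0,-0.072]]}'
python3 - <<'E'
from h import *
st=observe(); im=get_image("wrist"); tp=get_image("top"); sd=get_image("side")
print(st["tcp_pos"],st["tool_rot"],st["gripper_width"],st["wrist_force"])
save("w2.png",im)
for n,i,s in(("w",im,st),("t",tp,None),("s",sd,None)):
    print(n,"corner",[(np.round(d["location"],1),round(d["p"],2),np.round(at_z(i,d["location"],.014,s),4)) for d in spot_point("corner",i)])
    for th in ("fence","bed","fixture"):
      print(n,th,[(np.round(d["location"],1),round(d["p"],2),np.round(at_z(i,d["location"],dict(fence=.014,bed=.004,fixture=0)[th],s),4)) for d in spot_point(th,i)[:2]])
E
```

```text
t: 5.42
tcp_pos: [0.4917, -0.2092, 0.1972]
tool_rot: [-3.128, 0.01, -2.691]
wrist_force: [2.1, -0.1, -1.8]
gripper_width: 0.0095
finger_force: 49.0
t: 5.75
tcp_pos: [0.5211, -0.0925, 0.2206]
tool_rot: [-3.14, 0.004, -2.806]
wrist_force: [1.0, -0.7, -1.5]
gripper_width: 0.0089
finger_force: 49.4
t: 6.08
tcp_pos: [0.552, 0.0208, 0.2174]
tool_rot: [3.14, -0.001, -2.918]
wrist_force: [-0.1, 0.2, -3.0]
gripper_width: 0.009
finger_force: 49.2
t: 6.67
tcp_pos: [0.5845, 0.1305, 0.2172]
tool_rot: [-3.141, -0.003, -3.03]
wrist_force: [-0.5, -0.3, -2.4]
gripper_width: 0.009
finger_force: 49.3
[0.58447173 0.13051675 0.21720113] [-3.14083889e+00 -2.53333135e-03 -3.02993341e+00] 0.008965968610461002 [-0.45026271 -0.31172672 -2.42556059]
w corner [(array([332.3, 166.7]), 0.74, array([0.5609, 0.1842, 0.014 ])), (array([317.3, 223.7]), 0.65, array([0.6238, 0.1784, 0.014 ]))]
w fence [(array([333.6, 167.5]), 0.65, array([0.5616, 0.1856, 0.014 ]))]
w bed [(array([260.4, 162.7]), 0.62, array([0.5669, 0.1111, 0.004 ]))]
w fixture [(array([260.2, 166.8]), 0.69, array([0.572 , 0.1112, 0.    ]))]
t corner []
t fence [(array([192.9, 198.7]), 0.37, array([0.5536, 0.1828, 0.014 ]))]
t bed []
t fixture [(array([219. , 191.8]), 0.85, array([0.5727, 0.1204, 0.    ]))]
s corner [(array([277. , 165.2]), 0.68, array([0.6218, 0.1682, 0.014 ]))]
s fence [(array([255. , 167.8]), 0.75, array([0.5622, 0.1852, 0.014 ]))]
s bed [(array([268.2, 184.2]), 0.7, array([0.5639, 0.1067, 0.004 ])), (array([270.4, 183.7]), 0.63, array([0.57  , 0.1061, 0.004 ]))]
s fixture [(array([269.9, 184.7]), 0.86, array([0.5693, 0.1079, 0.    ]))]
```

View pics/w2.png

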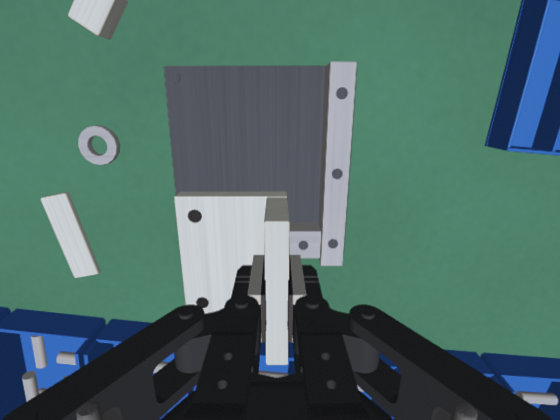

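The wrist picture shows the bracket held square by its upright, with the gripper over it (265-290, 195-365). The fixture bed is clear, with the fence at columns 325-355 and the stop at (305,245). I'll fit the fixture pose from this view, leaving out the occluded area.

Run:
```python
from h import *
import h
st=observe(); im=get_image("wrist"); tp=get_image("top")
ok=np.zeros((420,560),bool); ok[:185,130:420]=1; ok[185:275,322:420]=1
r=regions_of("fixture",im)[0]["region"]&ok
ok2=cv2.resize(ok.astype(np.uint8),(1120,840),interpolation=0)>0
m0=h.mask; h.mask=lambda *a:m0(*a)&ok2
p,s=fit([(im,r,st)],FIX,[.568,.113,.11]); print(p,s); h.mask=m0
draw(im,FIX,p,0,st,"w2f.png",(280,165),165,2)
print("corner",place(np.array([[.06,.06,.014]]),p))
# bracket in hand
T=Rn.from_euler('xyz',st["tool_rot"]).as_matrix(); tcp=np.array(st["tcp_pos"]); print(tcp,st["tool_rot"])
g=r*0; a=regions_of("angle",im); print([(np.round(d["location"]),round(d["p"],2),d["region"].sum()) for d in a])
```

```text
[0.56840731 0.11281565 0.11042096] 0.9905233049337853
corner [[0.6214301  0.17906204 0.014     ]]
[0.58555732 0.13093776 0.21836399] [-3.14157140e+00  5.77074081e-05 -3.03065414e+00]
[(array([233., 248.]), 0.87, np.int64(12343)), (array([338., 156.]), 0.68, np.int64(5679))]
```

View pics/w2f.png

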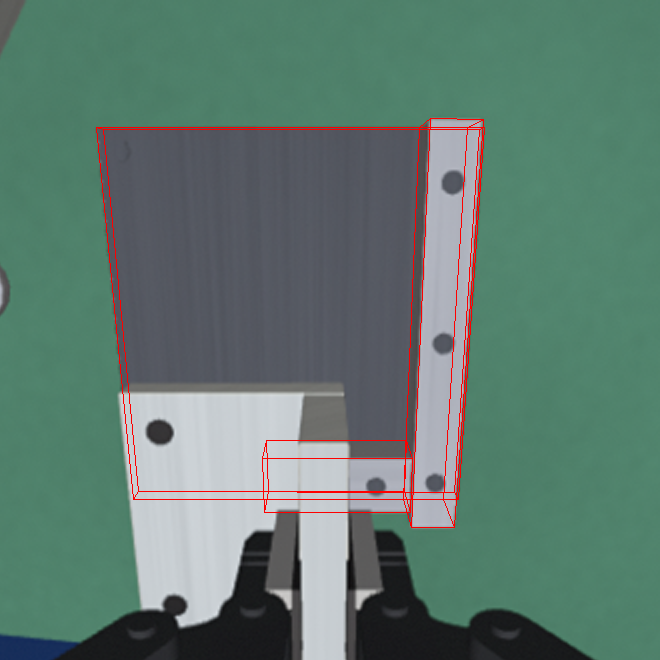

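```bash
python3 -m creep '{"hand":[0,0,0,0,0,0],"xyz":[[0.014,0.007,-0.25],[0.014,0.007,-0.5],[0.014,0.007,-0.75],[0.014,0.007,-0.9],[0.014,0.007,-0.9],[0.014,0.007,-0.9]],"turn":[[0,0,0],[0,0,0],[0,0,0],[0,0,0],[0,0,0],[0,0,0]]}'
python3 -m creep '{"hand":[0,0,0,0,0,0],"xyz":[[0,0,-0.06],[0,0,-0.12],[0,0,-0.15],[0,0,-0.185],[0,0,-0.185],[0,0,-0.185]],"turn":[[0,0,0],[0,0,0],[0,0,0],[0,0,0],[0,0,0],[0,0,0]]}'
python3 -m creep '{"hand":[0,0,0,0],"xyz":[[0.007,0.001,0],[0.013,0.001,0],[0.02,0.002,0],[0.02,0.002,0]],"turn":[[0,0,0],[0,0,0],[0,0,0],[0,0,0]]}'
python3 - <<'E'
from h import *
st=observe(); print(st["tool_rot"],place(np.array([[np.array(st["tcp_pos"])[0]-.5684,np.array(st["tcp_pos"])[1]-.1128,0]]),[0,0,-.1104]))
E
```

```text
t: 8.12
tcp_pos: [0.5863, 0.1318, 0.0819]
tool_rot: [-3.141, -0.004, -3.031]
wrist_force: [1.0, -0.5, -2.8]
gripper_width: 0.0095
finger_force: 49.4
t: 8.62
tcp_pos: [0.5875, 0.132, 0.0556]
tool_rot: [-3.142, -0.0, -3.031]
wrist_force: [0.3, 0.2, -2.2]
gripper_width: 0.0092
finger_force: 49.4
t: 8.95
tcp_pos: [0.5913, 0.1324, 0.056]
tool_rot: [3.142, 0.001, -3.031]
wrist_force: [0.4, 0.5, -1.5]
gripper_width: 0.0092
finger_force: 49.4
[ 3.14157954e+00  1.15339236e-03 -3.03069951e+00] [[0.02491405 0.01691811 0.        ]]
```

```bash
python3 -m creep '{"hand":[0,0,0,0],"xyz":[[0.005,0.001,0],[0.01,0.001,0],[0.01,0.001,0],[0.01,0.001,0]],"turn":[[0,0,0],[0,0,0],[0,0,0],[0,0,0]]}'
python3 -m creep '{"hand":[0,0,0,0],"xyz":[[0.003,0,0],[0.007,0.001,0],[0.007,0.001,0],[0.007,0.001,0]],"turn":[[0,0,0],[0,0,0],[0,0,0],[0,0,0]]}'
```

```text
t: 9.28
tcp_pos: [0.5922, 0.1324, 0.0556]
tool_rot: [-3.142, 0.0, -3.031]
wrist_force: [0.3, -0.4, -2.3]
gripper_width: 0.0089
finger_force: 49.4
t: 9.62
tcp_pos: [0.5932, 0.1326, 0.0555]
tool_rot: [-3.142, -0.0, -3.031]
wrist_force: [0.5, -0.0, -2.2]
gripper_width: 0.0092
finger_force: 49.4
```

```bash
python3 -m creep '{"hand":[0,0,0,0],"xyz":[[0.003,0,0],[0.007,0.001,0],[0.007,0.001,0],[0.007,0.001,0]],"turn":[[0,0,0],[0,0,0],[0,0,0],[0,0,0]]}'
python3 -m creep '{"hand":[0,0,0,0],"xyz":[[0.003,0,0],[0.007,0.001,0],[0.007,0.001,0],[0.007,0.001,0]],"turn":[[0,0,0],[0,0,0],[0,0,0],[0,0,0]]}' | grep -E "pos|force"
```

```text
t: 9.95
tcp_pos: [0.5936, 0.1326, 0.0553]
tool_rot: [-3.142, -0.002, -3.031]
wrist_force: [-2.1, -0.5, -1.7]
gripper_width: 0.0091
finger_force: 49.5
tcp_pos: [0.5936, 0.1327, 0.055]
wrist_force: [-5.1, -0.3, -0.1]
finger_force: 49.7
```

Contact with the stop. I'll ease off to about zero force, then lower to the bed.

```bash
python3 -m creep '{"hand":[0,0,0,0,0,0],"xyz":[[-0.01,-0.001,0],[-0.01,-0.001,0],[-0.01,-0.001,-0.005],[-0.01,-0.001,-0.01],[-0.01,-0.001,-0.01],[-0.01,-0.001,-0.01]],"turn":[[0,0,0],[0,0,0],[0,0,0],[0,0,0],[0,0,0],[0,0,0]]}' | grep -E "pos|force"
python3 -m creep '{"hand":[0,0,0,0],"xyz":[[0,0,-0.003],[0,0,-0.007],[0,0,-0.007],[0,0,-0.007]],"turn":[[0,0,0],[0,0,0],[0,0,0],[0,0,0]]}' | grep -E "pos|force"
```

```text
tcp_pos: [0.5936, 0.1327, 0.0539]
wrist_force: [-3.3, 0.3, -1.3]
finger_force: 49.6
tcp_pos: [0.5935, 0.1328, 0.0538]
wrist_force: [-5.6, -0.1, 3.7]
finger_force: 50.3
```

```bash
python3 -m creep '{"hand":[0,0,0,0],"xyz":[[-0.007,-0.001,0],[-0.007,-0.001,0],[-0.007,-0.001,0],[-0.007,-0.001,0]],"turn":[[0,0,0],[0,0,0],[0,0,0],[0,0,0]]}' | grep -E "pos|force"
python3 -m creep '{"hand":[0.35,0.35,0.35,0.35,0.35,0.35,0.35,0.35],"xyz":[[0,0,0],[0,0,0],[0,0,0],[0,0,0],[0,0,0],[0,0,0],[0,0,0],[0,0,0]],"turn":[[0,0,0],[0,0,0],[0,0,0],[0,0,0],[0,0,0],[0,0,0],[0,0,0],[0,0,0]]}'
python3 -m creep '{"hand":[0.35,0.35,0.35,0.35,0.35],"xyz":[[0,0,0.1],[0,0,0.3],[0,0,0.5],[0,0,0.8],[0,0,0.8]],"turn":[[0,0,0],[0,0,0],[0,0,0],[0,0,0],[0,0,0]]}' | grep -E "pos|force"
python3 - <<'E'
from h import *
st=observe(); im=get_image("wrist"); save("w3.png",im); print(st["tcp_pos"],st["tool_rot"],st["qpos"])
E
```

```text
tcp_pos: [0.5935, 0.1327, 0.0537]
wrist_force: [-4.8, 0.5, 3.8]
finger_force: 50.2
t: 12.12
tcp_pos: [0.5928, 0.1326, 0.053]
tool_rot: [3.142, 0.0, -3.031]
wrist_force: [-0.3, 0.5, -0.1]
gripper_width: 0.03
finger_force: 0.0
tcp_pos: [0.5981, 0.1334, 0.1814]
wrist_force: [2.8, -0.1, 1.5]
finger_force: 0.0
[0.59807099 0.1334434  0.18139929] [ 3.14102313  0.01445121 -3.03063772] [ 1.48466021e-01  3.51912493e-01  1.73146011e+00  3.14531006e-05
  1.04375766e+00 -1.53330497e+00]
```

View pics/w3.png

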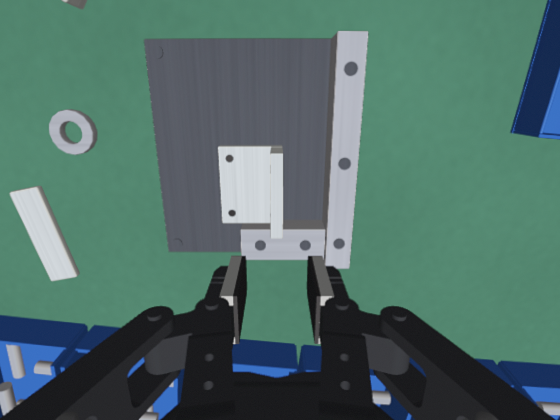

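The bracket stands on its foot on the bed with its end at the stop (280,235), square to the fence and clear of the fingers. Next I'll shut the fingers, yaw -90°, tilt 30° towards the fence, and go to a point over the foot.

```bash
python3 -m creep '{"hand":[0,0,0,0,0,0,0],"xyz":[[0,-0.05,0],[0,-0.1,0],[0,-0.15,0],[0,-0.2,0],[0,-0.25,0],[0,-0.25,0],[0,-0.25,0]],"turn":[[0,0,-0.07],[0,0,-0.15],[0,0,-0.23],[0,0,-0.3],[0,0,-0.38],[0,0,-0.45],[0,0,-0.5]]}' 60 | grep -E "pos|rot|force|width"
python3 -m creep '{"hand":[0,0,0,0,0,0,0],"xyz":[[0,0,0],[0,0,0],[0,0,0],[0,0,0],[0,0,0],[0,0,0],[0,0,0]],"turn":[[0,0,-0.07],[0,0,-0.15],[0,0,-0.23],[0,0,-0.3],[0,0,-0.38],[0,0,-0.45],[0,0,-0.5]]}' | grep -E "pos|rot|force|width"
python3 -m creep '{"hand":[0,0,0,0,0,0,0,0],"xyz":[[0,0,0],[0,0,0],[0,0,0],[0,0,0],[0,0,0],[0,0,0],[0,0,0],[0,0,0]],"turn":[[0.07,0.008,0],[0.15,0.016,0],[0.23,0.025,0],[0.3,0.033,0],[0.331,0.037,0],[0.331,0.037,0],[0.331,0.037,0],[0.331,0.037,0]]}'
cat >> h.py <<'E'
def rep(F=(.5684,.1128,.1104)):
    st=observe(); R=Rn.from_euler('xyz',st["tool_rot"]).as_matrix(); A=Rn.from_euler('z',-F[2]).as_matrix()
    p=A@(np.array(st["tcp_pos"])-[F[0],F[1],0])
    print("t",st["t"],"fixture-frame tcp mm",np.round(p*1e3,1),"toolz",np.round((A@R)[:,2],3),"tooly",np.round((A@R)[:,1],3),"F",np.round(A@st["wrist_force"],1),"q",np.round(st["qpos"],2))
E
python3 -c "
from h import *
rep()"
```

```text
tcp_pos: [0.5918, 0.0944, 0.1715]
tool_rot: [-3.14, -0.002, 2.461]
wrist_force: [-0.4, -0.2, -0.3]
gripper_width: 0.0002
finger_force: 0.0
tcp_pos: [0.5918, 0.095, 0.1714]
tool_rot: [-3.139, -0.0, 1.677]
wrist_force: [0.2, -0.7, -0.3]
gripper_width: -0.0
finger_force: 0.0
t: 14.42
tcp_pos: [0.5924, 0.0954, 0.1725]
tool_rot: [-3.14, -0.522, 1.681]
wrist_force: [0.7, 0.4, 0.2]
gripper_width: 0.0002
finger_force: 0.0
t 14.4167 fixture-frame tcp mm [ 21.9 -19.9 172.5] toolz [-0.001  0.499 -0.867] tooly [ 1.     0.001 -0.001] F [0.7 0.4 0.2] q [-0.15  0.42  1.75  0.55  1.18 -0.53]
```

```bash
python3 -m creep '{"hand":[0,0,0,0,0,0],"xyz":[[0.02,0.002,-0.2],[0.02,0.002,-0.4],[0.02,0.002,-0.6],[0.02,0.002,-0.7],[0.02,0.002,-0.7],[0.02,0.002,-0.7]],"turn":[[0,0,0],[0,0,0],[0,0,0],[0,0,0],[0,0,0],[0,0,0]]}' | grep -E "force"
python3 -m creep '{"hand":[0,0,0,0],"xyz":[[0,0,-0.03],[0,0,-0.06],[0,0,-0.08],[0,0,-0.08]],"turn":[[0,0,0],[0,0,0],[0,0,0],[0,0,0]]}' | grep -E "force"
python3 - <<'E'
from h import *
rep(); im=get_image("side"); c=proj(im,[[.595,.12,.04]])[0]
x,y=int(c[0]),int(c[1]); a=im["color"][y-60:y+60,x-80:x+80,::-1]; cv2.imwrite("pics/s4.png",cv2.resize(a,None,fx=5,fy=5,interpolation=cv2.INTER_CUBIC))
E
```

```text
wrist_force: [0.5, 0.3, 0.8]
finger_force: 0.0
wrist_force: [-0.6, -0.2, 0.1]
finger_force: 0.0
t 15.25 fixture-frame tcp mm [ 25.5 -20.5  56.4] toolz [ 0.     0.499 -0.866] tooly [1.    0.001 0.001] F [-0.6 -0.1  0.1] q [-0.15  0.59  1.77  0.6   1.02 -0.65]
```

View pics/s4.png

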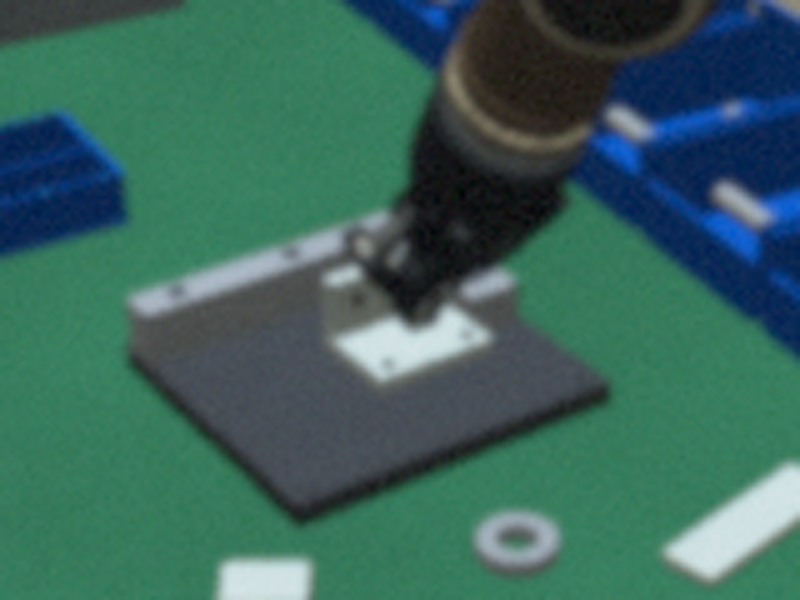

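The crop shows the shut, tilted fingertips at (415,315), over the foot and inside the corner. The upright and fence are behind them, with nothing touching. Now the push.

```bash
python3 -m creep '{"hand":[0,0,0,0,0,0,0,0,0,0],"xyz":[[-0.003,0.03,-0.012],[-0.006,0.06,-0.024],[-0.009,0.09,-0.035],[-0.012,0.12,-0.035],[-0.014,0.15,-0.035],[-0.016,0.18,-0.035],[-0.019,0.21,-0.035],[-0.021,0.24,-0.035],[-0.023,0.265,-0.035],[-0.023,0.265,-0.035]],"turn":[[0,0,0],[0,0,0],[0,0,0],[0,0,0],[0,0,0],[0,0,0],[0,0,0],[0,0,0],[0,0,0],[0,0,0]]}' | grep -E "force"
python3 -c "
from h import *
rep()"
```

```text
wrist_force: [-0.2, -0.0, -0.3]
finger_force: 0.0
t 16.1333 fixture-frame tcp mm [26.1 20.6 50.8] toolz [-0.001  0.5   -0.866] tooly [ 1.     0.001 -0.   ] F [-0.2  0.  -0.3] q [-0.09  0.6   1.78  0.63  0.98 -0.62]
```

```bash
python3 -m creep '{"hand":[0,0,0,0,0,0],"xyz":[[-0.001,0.015,-0.005],[-0.002,0.03,-0.01],[-0.003,0.04,-0.015],[-0.003,0.047,-0.015],[-0.003,0.047,-0.015],[-0.003,0.047,-0.015]],"turn":[[0,0,0],[0,0,0],[0,0,0],[0,0,0],[0,0,0],[0,0,0]]}' | grep -E "wrist"
python3 -c "
from h import *
rep()"
python3 -m creep '{"hand":[0,0,0,0],"xyz":[[-0.001,0.007,-0.003],[-0.001,0.013,-0.007],[-0.001,0.013,-0.007],[-0.001,0.013,-0.007]],"turn":[[0,0,0],[0,0,0],[0,0,0],[0,0,0]]}' | grep -E "wrist"
python3 -c "
from h import *
rep()"
```

```text
wrist_force: [-0.8, -0.1, 0.6]
t 16.6333 fixture-frame tcp mm [26.7 26.7 48.6] toolz [-0.     0.5   -0.866] tooly [ 1.  0. -0.] F [-0.8  0.   0.6] q [-0.08  0.6   1.79  0.64  0.97 -0.61]
wrist_force: [0.0, -0.4, 0.4]
t 16.9667 fixture-frame tcp mm [26.7 28.6 47.4] toolz [-0.     0.5   -0.866] tooly [ 1.  0. -0.] F [ 0.  -0.4  0.4] q [-0.08  0.6   1.79  0.64  0.97 -0.61]
```

```bash
for i in 1; do python3 -m creep '{"hand":[0,0,0,0],"xyz":[[0,0.007,-0.003],[-0.001,0.013,-0.007],[-0.001,0.013,-0.007],[-0.001,0.013,-0.007]],"turn":[[0,0,0],[0,0,0],[0,0,0],[0,0,0]]}' | grep -E "wrist"; done
python3 -m creep '{"hand":[0,0,0,0],"xyz":[[0,0.007,-0.003],[0,0.013,-0.007],[0,0.013,-0.007],[0,0.013,-0.007]],"turn":[[0,0,0],[0,0,0],[0,0,0],[0,0,0]]}' | grep -E "wrist"
python3 -c "
from h import *
rep()
im=get_image('wrist'); save('w5.png',im)"
```

```text
wrist_force: [-0.1, -2.6, 4.5]
wrist_force: [-2.9, -6.7, 9.8]
t 17.6333 fixture-frame tcp mm [27.5 31.4 46.8] toolz [ 0.     0.499 -0.867] tooly [1.    0.001 0.001] F [-3.6 -6.3  9.8] q [-0.07  0.6   1.78  0.64  0.96 -0.61]
```

View pics/w5.png

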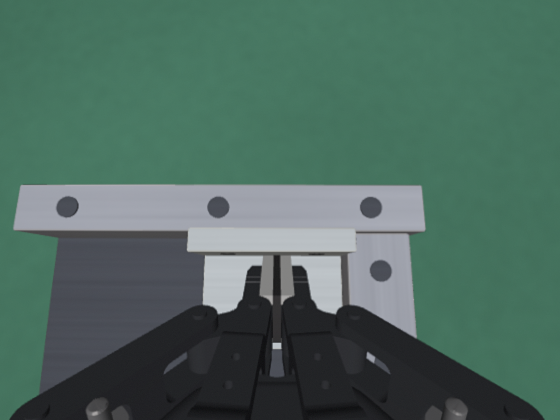

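The bracket's back is at the fence (upright top at rows 228-252, columns 188-356) and its end is at the stop near column 350. I'll press firmer and compare the seated model's projection with the picture.

```bash
python3 -m creep '{"hand":[0,0,0,0,0],"xyz":[[0,0.005,-0.004],[0,0.01,-0.008],[0,0.015,-0.01],[0,0.015,-0.01],[0,0.015,-0.01]],"turn":[[0,0,0],[0,0,0],[0,0,0],[0,0,0],[0,0,0]]}' | grep -E "wrist"
python3 - <<'E'
from h import *
rep(); st=observe(); im=get_image("wrist")
F=[.5684,.1128,.1104]
for n,(x0,x1,y0,y1) in {"seated":(-.010,.060,.050,.060)}.items():
    print(n,np.round(proj(im,place(np.array([[x0,y1,.058],[x1,y1,.058],[x1,y0,.058],[x0,y0,.058]]),F),st),1))
print("fence top inner",np.round(proj(im,place(np.array([[-.095,.06,.046],[.095,.06,.046]]),F),st),1),"stop face top",np.round(proj(im,place(np.array([[.06,.05,.039],[.06,-.015,.039]]),F),st),1))
draw(im,[box(-.010,.060,.050,.060,.024,.058)]+FIX[1:],F,0,st,"w6.png",(280,240),140,2.1)
E
```

```text
wrist_force: [-7.0, -16.6, 20.1]
t 18.1 fixture-frame tcp mm [27.6 31.6 46.7] toolz [-0.     0.497 -0.868] tooly [1.    0.003 0.001] F [ -8.8 -15.7  20.1] q [-0.07  0.6   1.78  0.64  0.96 -0.61]
seated [[187.8 226.1]
 [355.7 226.7]
 [356.8 250.8]
 [186.4 250.2]]
fence top inner [[ 11.1 228.8]
 [425.9 230.6]] stop face top [[346.8 253.6]
 [352.3 404.9]]
```

View pics/w6.png

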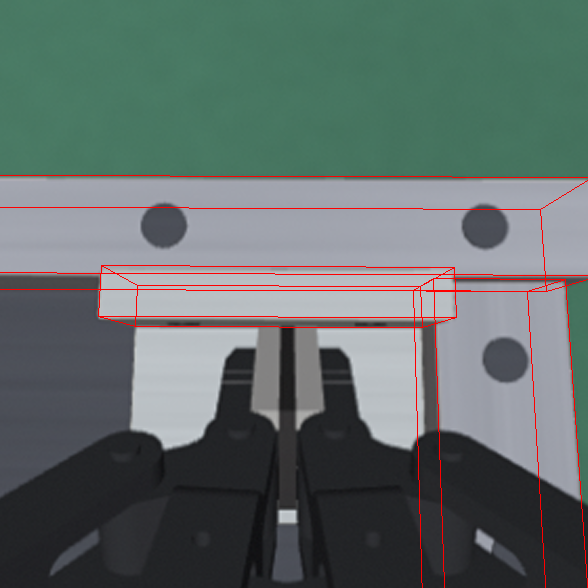

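The seated model lies on the picture to within about 1 px. The reaction is about 16 N at the fence, 20 N at the bed and 9 N at the stop. I'll hold briefly to confirm it is steady, then hand in.

```bash
python3 -m creep '{"hand":[0,0,0,0,0,0],"xyz":[[0,0,0],[0,0,0],[0,0,0],[0,0,0],[0,0,0],[0,0,0]],"turn":[[0,0,0],[0,0,0],[0,0,0],[0,0,0],[0,0,0],[0,0,0]]}' | grep -E "wrist|pos" && python3 -c "
from h import *
rep(); print(close_job())"
```

```text
tcp_pos: [0.5923, 0.1472, 0.0467]
wrist_force: [-6.1, -15.4, 20.5]
t 18.65 fixture-frame tcp mm [27.6 31.6 46.7] toolz [-0.     0.497 -0.868] tooly [1.    0.003 0.001] F [ -7.8 -14.7  20.5] q [-0.07  0.6   1.78  0.64  0.96 -0.61]
the job is handed in; nothing more can be done
None
```

I handed the job in at 18.65 s with the push still held: the bracket is seated in the fixture corner, pressing about 20 N on the bed, 15 N on the fence and 8 N on the stop by the wrist force; no verdict came back.

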